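# Shoot a roller-door bolt past its spring safety catch

### The arm

A 6-joint arm with a two-finger parallel gripper is mounted at the origin on the work surface; the furniture and walls round the work are solid. World frame = base frame: x ahead of the robot, y to its left, z up, the work surface at z = 0. Lengths are in m, angles in rad, forces in N, time in s.
With the tool pointing down it reaches from about 0.4 to 0.825 m from the base axis. Payload 7 kg.
Tool frame: the origin (TCP) lies on the centre line of the jaws, within the pads' length; the fingertips stand tip_reach ahead of it and the grasp point (between the pads) is the TCP (tip_reach is the distance from the TCP to the fingertips, in m); z points along the fingers, y is the line along which they close (so a half turn about z gives the same grasp; the last joint's range is limited). The gripper opens to 88 mm and grips with 3 to 60 N. Pads are 19 mm wide; open, the fingers measure 130 mm over their backs; the gripper's body (78 mm by 193 mm) begins 47 mm behind the grasp point.
Start: joints at [-0.993, 0.359, 0.012, 0, -1.224, -0.288], TCP at [0.193, -0.647, 0.246] pointing down, gripper open.
Joint ranges: [-3.07, 3.07], [-1.43, 2.12], [-1.02, 1.25], [-3.03, 1.67], [-3.05, -0], [-3.03, 3.03]. Speed limits (rad/s): [2.39, 2.39, 3.01, 3.14, 3.14, 3.14].

### API

Orientations are given as [roll, pitch, yaw] about the fixed x, y, z axes, in that order (R = Rz(yaw) Ry(pitch) Rx(roll)).
In Python, from station import get_state, grab_frame, calibration, job_done, find_in, mark_of, tip_reach gives the robot as it stands.
- The arm moves only by the shell command python3 -m handwheel 'ROWS' [OPENING] [FORCE]. ROWS is JSON, a list of rows, each an object with "delta_pos": the shift along the world's x, y, z in units of 30 mm (1.0 is 30 mm), a list of three; "dr": the turn, a rotation vector about the world's x, y, z in degrees, a list of three. In form: [{"delta_pos": [tx, ty, tz], "dr": [rx, ry, rz]}, ...]. A call has 1 to 10 rows; each row shifts and turns the commanded pose from where the row before left it; what a row does not reach is not made up. A row lasts 1/10 s, in which the tool goes at most 50 mm and 8.59 degrees, less where a joint would pass 70% of its speed; a pose out of reach is approached as far as the arm can. A call is refused whole if a number of a shift passes 1 or a number of a turn 8.59, either way. A call with a gripper value outside its range is refused whole. OPENING is the closure, from -1 (fully open) to 1 (shut), set as the call begins (- or left out, the last holds). The fingers move at their own pace and stop on an object; FORCE is the grip in N (left out, the last holds). Time passes only in rows, so rows that do not move let the fingers close. It gives the time, the measured TCP pose, the force, the opening and the grip force at its end, in the units of the state.
- get_state(): the state, without advancing time (a new reading comes with each control period).
- grab_frame(name): name is "side" or "top" or "wrist"; returns the picture (480x640x3 uint8, red, green, blue); there is no depth.
- calibration(name): a dict with "fx", "fy", "cx", "cy" (pixels), "k1" (the pictures are not rectified: a ray, as slopes to the right and down, at radius r is drawn at 1 + k1 r^2 times it, then the intrinsics apply), "extrinsics" (4x4, takes a point from world to camera coordinates). Camera axes: x right, y down, z forward; pixel columns grow to the right and rows downward; lengths in m; the calibration is good to about 2 mm. A picture is of the moment at which its call begins: read the wrist's pose just before it. calibration takes no time and is no camera call; for the wrist camera it gives the pose at the moment of the call.
- job_done(): hands the job in; it is judged then, once.
Trained networks look in the newest picture that a camera, given by its name, has taken for a name from the list of things; names that differ only in an ending like _2 or _b are one class to them, and where a whole thing is asked for, a point or a joint stands for the part that bears it (a point fixed in the world has none). Each returns a list of dicts, best first, with "conf" (0 to 1); they miss things now and then, are a little off and sometimes report something else, mostly with a low value. They report only what shows in the picture. A call takes as long as a camera call.
- find_in(camera, query): "location" ([column, row] in pixels, amid what is visible of it).
- mark_of(camera, query): "location" ([column, row] in pixels: a listed point, or the origin of a listed thing).
The state is a dict: "t": time; "q": joint angles; "qd": joint speeds; "joint_efforts": joint torques, N m; "eef_pos": TCP position; "ee_rot": TCP orientation; "force": force on the tool from outside, world axes, zero at the start; "moment": the same for the moment, N m; "width": finger opening in m; "gripper_force": force on a finger pad.
Only numpy, scipy, OpenCV 4.12 (cv2) and the standard library are available. Lean on these libraries where they do the work, as an engineer would, in place of code of your own. Each camera call takes 0.05 s, during which the arm holds its last target. There are 200 camera calls.

### The job

Lock the roller-door bolt on the plywood board: press its long spring safety catch well down with one fingertip and, keeping it down all the while, push the bolt's upright thumb piece with the other fingertip until the bolt is fully home in the keeper. Then come away so that the catch springs up again behind it. Nothing is to be picked up; leave the small things round the lock where they are.

Things in the scene. Friction and masses are not known exactly. Their poses are not given: they have to be found in the camera images.
- bolt_unit: Roller-door lock on a plywood board 150 (x) x 320 (y) x 18 mm, fixed to the bench. Origin: centre of the board's underside; z up. Along its y axis lie the bolt (x = +32 mm, on the robot's right) and the safety catch (x = -32 mm, left). The bolt locks away from the robot (+y) into the keeper, a steel bracket at x 32, y 122 mm. Fixed parts reach 43 mm (guides, keeper) and 50 mm (catch housing) above the bench.
- door_bolt (a joint): Travel of the bolt towards the keeper (unit's +y), m: 0 drawn, 0.055 fully home on its end stop; starts at 0 to 0.004. About 2 N of friction; stays where left. With the catch up, its lug meets the catch's tooth at 0.006; past 0.050 the lug is clear and the catch can spring up behind it.
- safety_catch (a joint): How far the spring catch is pressed down, m: 0 up (its spring returns it), 0.013 down on its stop. Above 0.006 the bolt is free; while the bolt travels keep the catch well down, above 0.007 throughout. Spring force about 4 N at the top, 8 N at the bottom.
- thumb_piece (a point): Centre of the top edge of the bolt's upright thumb piece, a dark steel plate 28 (unit's x) x 10 (y) mm, 49 mm high, its top 85 mm above the bench; moves with the bolt; at unit's y = -35 mm when drawn. Push its -y face towards +y. The bolt's flat bar below it has its top 36 mm above the bench. Axes as the unit's.
- catch_top (a point): Centre of the flat top of the safety catch, a straight light steel bar 28 (unit's x) x 130 (y) mm at unit's x = -32, y = -20 mm, long enough for a fingertip to slide along while pressing. Its top is 68 mm above the bench when up, 55 mm fully down; the bolt's thumb piece stands 64 mm across from its centre line. Axes as the unit's.
- tape_measure: Bystander to leave alone: green tape measure, 39x73x66 mm, standing on its edge. Origin: centre of its underside.
- bolt_0: Bystander to leave alone: loose hexagon-head screw (not the bolt of the lock), 20x63x23 mm, lying. Origin: centre of its underside.
- jar_screws: Bystander to leave alone: amber jar with black lid, 63 mm across, 94 mm high. Origin: centre of its underside.

How it is judged:
On the way, in this order (a step that is already met when the one before it is completed fails the run):
1. the catch is pressed down while the bolt is still drawn (value of joint safety_catch above 0.0075 m and value of joint door_bolt below 0.012 m), for 0.1 s.
2. the bolt is pushed fully home with the catch still held down (value of joint door_bolt above 0.049 m and value of joint safety_catch above 0.0065 m and contact force between the fingers and bolt_unit above 0.5 N), for 0.1 s.
At the end, for the whole second after the job is handed in: the bolt is within 6 mm of its end stop (joint above 0.049 m), the safety catch has sprung up again (joint below 0.002 m), and none of the three bystanders has moved more than 20 mm (value of joint door_bolt above 0.049 m and value of joint safety_catch below 0.002 m and distance of each of tape_measure, bolt_0, jar_screws from where it was at the start of the episode below 0.02 m); the robot touches nothing.
It fails at once if the bolt travels while the catch is not held well down (value of joint door_bolt between 0.01 and 0.047 m and value of joint safety_catch below 0.007 m).
It fails at once if the tape_measure is pushed away or picked up (distance of tape_measure from where it was at the start of the episode above 0.02 m).
It fails at once if the bolt_0 is pushed away or picked up (distance of bolt_0 from where it was at the start of the episode above 0.02 m).
It fails at once if the jar_screws is pushed away or picked up (distance of jar_screws from where it was at the start of the episode above 0.02 m).
It also fails if it takes over 32 s, if anything falls off the work surface, if the arm or the gripper's body presses on something with over 40 N, if the wrist force passes 120 N, or if a joint passes its speed limit or range.

## Working session

There is one attempt and no reset: what is moved stays moved. The work goes in short steps, Python scripts to look and compute and a shell command to move; the robot and the scene stay as the last step left them, time stands still between calls to the robot, and variables do not carry over. Pictures are saved under pics/ and viewed, at most 10 in all, crops included, and the job is handed in when it is done.

```bash
mkdir -p pics
cat > h.py <<'E'
import numpy as np, cv2
from station import *
def ray(c,px):
    k=calibration(c); E=np.array(k['extrinsics'])
    K=np.array([[k['fx'],0,k['cx']],[0,k['fy'],k['cy']],[0,0,1.]])
    p=cv2.undistortPoints(np.array([[px]],float),K,np.array([k['k1'],0,0,0,0.]))[0,0]
    R=E[:3,:3]; o=-R.T@E[:3,3]; return o,R.T@np.array([p[0],p[1],1])
def atz(c,px,z):
    o,d=ray(c,px); return o+d*(z-o[2])/d[2]
def proj(c,P):
    k=calibration(c); E=np.array(k['extrinsics']); q=E[:3,:3]@np.array(P)+E[:3,3]; u=q[:2]/q[2]
    u=u*(1+k['k1']*(u@u)); return np.array([k['fx']*u[0]+k['cx'],k['fy']*u[1]+k['cy']])
E
python3 - <<'E'
from h import *
s=get_state(); print(s['t'],s['eef_pos'],s['ee_rot'],s['width'],tip_reach)
Z={'bolt_unit':0,'thumb_piece':.085,'catch_top':.068,'tape_measure':0,'bolt_0':0,'jar_screws':0}
for c in ['top','side']:
    im=grab_frame(c); cv2.imwrite(f'pics/{c}0.png',im[:,:,::-1])
    for n,z in Z.items():
        for r in mark_of(c,n)[:2]: print(c,n,np.round(r['location'],1),round(r['conf'],2),np.round(atz(c,r['location'],z),4))
E
```

```text
0.0 [ 0.19275335 -0.64639208  0.24460625] [ 3.13988807e+00 -1.36714531e-04 -2.85186563e+00] 0.08764657531350395 0.019
top bolt_unit [328.8 246.5] 0.83 [ 0.52   -0.1929  0.    ]
top thumb_piece [337.4 262.8] 0.78 [ 0.477  -0.2071  0.085 ]
top catch_top [309.8 245.6] 0.86 [ 0.5109 -0.1549  0.068 ]
top tape_measure [373.2 307.9] 0.78 [ 0.3963 -0.2843  0.    ]
top tape_measure [312.1 248.3] 0.66 [ 0.5157 -0.1587  0.    ]
top bolt_0 [377.4 259.8] 0.55 [ 0.4943 -0.2929  0.    ]
top jar_screws [287.3 182.4] 0.59 [ 0.6543 -0.104   0.    ]
side bolt_unit [326.9 273.6] 0.79 [ 0.5165 -0.1898  0.    ]
side thumb_piece [299.4 234.8] 0.56 [ 0.4749 -0.2096  0.085 ]
side thumb_piece [243.8 316.2] 0.31 [ 0.4152 -0.3876  0.085 ]
side catch_top [321.2 224. ] 0.85 [ 0.5064 -0.1526  0.068 ]
side tape_measure [245.7 316.6] 0.66 [ 0.4012 -0.2931  0.    ]
side bolt_0 [310.5 318.3] 0.62 [ 0.4931 -0.2943  0.    ]
side jar_screws [401.3 243. ] 0.98 [ 0.6425 -0.1016  0.    ]
```

View pics/top0.png

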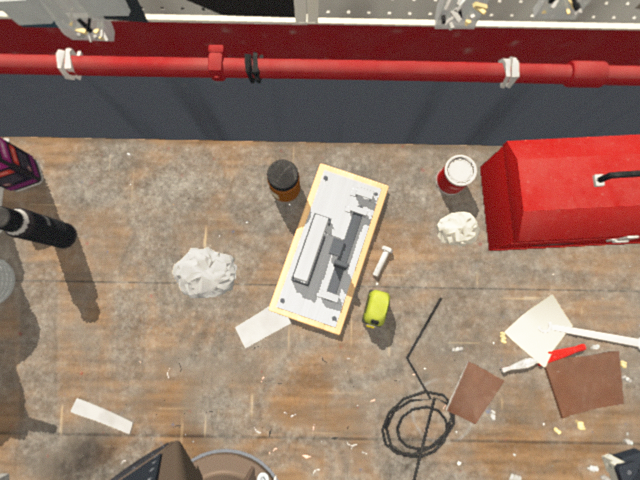

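View pics/side0.png

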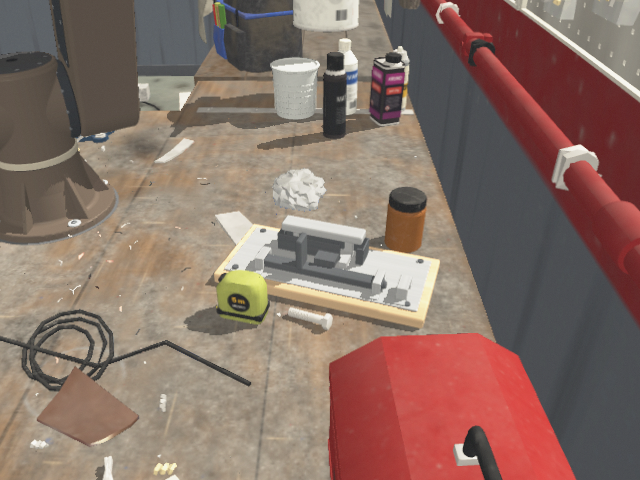

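The marks agree with the given geometry: unit at about (0.518, -0.191), with its +y axis about 17.5° right of world x. In the top view the board's corners are near (322,165), (388,184), (338,334) and (271,311), the catch is near (310,247) and the thumb piece near (340,265). The side view shows the jar, tape measure and screw standing clear of the lock. I'll move above the start of the push.

```bash
python3 -m handwheel '[{"delta_pos":[0.55,1,-0.1],"dr":[0,0,-2.1]},{"delta_pos":[0.55,1,-0.1],"dr":[0,0,-2.1]},{"delta_pos":[0.55,1,-0.1],"dr":[0,0,-2.1]},{"delta_pos":[0.55,1,-0.1],"dr":[0,0,-2.1]},{"delta_pos":[0.55,1,-0.1],"dr":[0,0,-2.1]},{"delta_pos":[0.55,1,-0.1],"dr":[0,0,-2.1]},{"delta_pos":[0.55,1,-0.1],"dr":[0,0,-2.1]},{"delta_pos":[0.55,1,-0.1],"dr":[0,0,-2.1]}]' 0.02
python3 -m handwheel '[{"delta_pos":[0.55,1,-0.1],"dr":[0,0,-2.1]},{"delta_pos":[0.55,1,-0.1],"dr":[0,0,-2.1]},{"delta_pos":[0.55,1,-0.1],"dr":[0,0,-2.1]},{"delta_pos":[0.55,1,-0.1],"dr":[0,0,-2.1]},{"delta_pos":[0.55,1,-0.1],"dr":[0,0,-2.1]},{"delta_pos":[0.55,1,-0.1],"dr":[0,0,-2.1]},{"delta_pos":[0.55,0.75,-0.1],"dr":[0,0,-2.1]},{"delta_pos":[0,0,0],"dr":[0,0,-2.1]},{"delta_pos":[0,0,0],"dr":[0,0,0]},{"delta_pos":[0,0,0],"dr":[0,0,0]}]'
python3 - <<'E'
from h import *
s=get_state(); print(s['t'],s['eef_pos'],s['ee_rot'],s['width'],s['force'])
im=grab_frame('wrist'); cv2.imwrite('pics/w0.png',im[:,:,::-1])
for n,z in {'bolt_unit':0,'thumb_piece':.085,'catch_top':.068}.items():
    for r in mark_of('wrist',n)[:2]: print(n,np.round(r['location'],1),round(r['conf'],2),np.round(atz('wrist',r['location'],z),4))
# yaw from board corners in the top picture
c=[atz('top',p,.018)[:2] for p in [(322,165),(388,184),(338,334),(271,311)]]
for a,b in [(3,0),(2,1)]: d=c[b]-c[a]; print(np.linalg.norm(d),np.degrees(np.arctan2(d[1],d[0])))
print(np.mean(c,0))
E
```

```text
t: 1.5
eef_pos: [0.3254, -0.4057, 0.2217]
ee_rot: [-3.141, 0.001, 3.137]
force: [0.9, -0.5, -0.0]
width: 0.043
gripper_force: 0.0
t: 2.5
eef_pos: [0.4403, -0.2044, 0.2007]
ee_rot: [3.142, 0.0, 2.846]
force: [-0.8, 0.6, 0.3]
width: 0.0427
gripper_force: 0.0
2.5 [ 0.4402723  -0.20438372  0.20067334] [3.14159065e+00 1.33628707e-04 2.84618782e+00] 0.042714306571105844 [-0.75908251  0.64856781  0.33109839]
bolt_unit [355.3 282.3] 0.72 [ 0.5184 -0.1949  0.    ]
thumb_piece [319.2 288.2] 0.88 [ 0.4766 -0.2177  0.085 ]
catch_top [407.1 295.3] 0.63 [ 0.5096 -0.1577  0.068 ]
0.31590628925088876 -17.671494931769885
0.3212977175885345 -18.047050880199492
[ 0.51689619 -0.19538274]
```

View pics/w0.png

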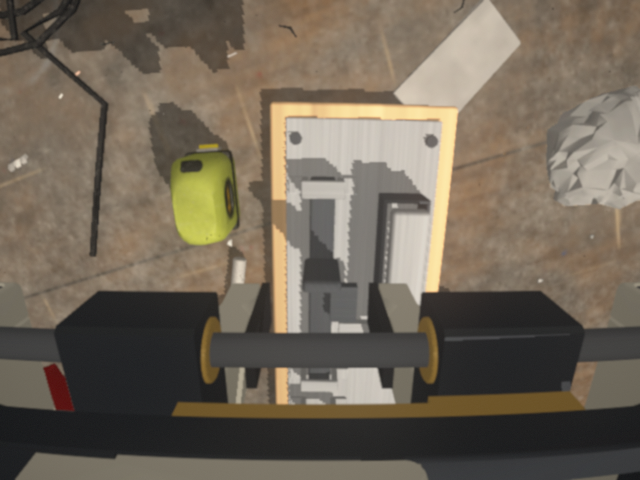

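The wrist view shows the near end of the catch at (391–429, 210). The thumb piece stands as a dark block near (322,272), partly behind the finger beam. I'll check these points and the yaw.

Run:
```python
from h import *
im=cv2.imread('pics/w0.png'); cv2.imwrite('pics/w0c.png',cv2.resize(im[170:400,260:460],None,fx=3,fy=2.6,interpolation=2)[:600])
a=np.radians(-17.8); uy=np.array([np.cos(a),np.sin(a)]); ux=np.array([np.sin(a),-np.cos(a)])
O=np.array([.517,-.194])
def u(px,z): d=atz('wrist',px,z)[:2]-O; return np.round([d@ux*1e3,d@uy*1e3],1)
print('catch near end',u((391,209),.068),u((429,211),.068),'expect -18/-46,-85')
print('board near corners',u((271,103),.018),u((457,108),.018),'expect +-75,-160')
print('thumb',u((306,260),.085),u((342,262),.085))
for y in (-40,-30):
  for x in (18,46): print(x,y,proj('wrist',[*(O+x*1e-3*ux+y*1e-3*uy),.085]).round(0))
print('tcp',(get_state()['eef_pos'][:2]-O)@ux,(get_state()['eef_pos'][:2]-O)@uy)
```

```text
catch near end [-15.3 -85.3] [-42.7 -84.3] expect -18/-46,-85
board near corners [  74.4 -157.4] [ -72.5 -156.6] expect +-75,-160
thumb [ 44.3 -52.4] [ 19.4 -51.3]
18 -40 [344. 277.]
46 -40 [304. 277.]
18 -30 [343. 290.]
46 -30 [304. 290.]
tcp 0.033768468565445596 -0.06990101240294483
```

View pics/w0c.png

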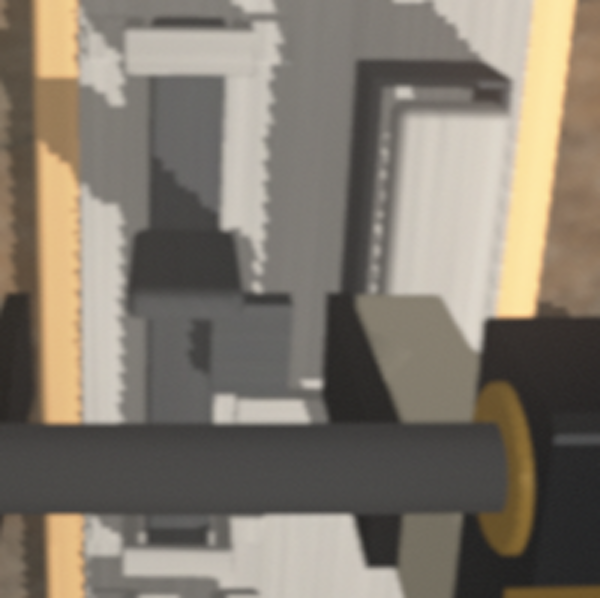

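The thumb piece's top near edge is at row ~281, which puts the bolt about 3 mm along, still drawn. The refined unit origin is about (0.5175, -0.1957). I'll align and descend to just above the catch.

```bash
python3 -m handwheel '[{"delta_pos":[0.3,0.46,0],"dr":[0,0,-0.9]},{"delta_pos":[0.31,0.46,-0.4],"dr":[0,0,0]},{"delta_pos":[0,0,-0.6],"dr":[0,0,0]},{"delta_pos":[0,0,-0.6],"dr":[0,0,0]},{"delta_pos":[0,0,-0.6],"dr":[0,0,0]},{"delta_pos":[0,0,-0.6],"dr":[0,0,0]},{"delta_pos":[0,0,-0.6],"dr":[0,0,0]},{"delta_pos":[0,0,0],"dr":[0,0,0]},{"delta_pos":[0,0,0],"dr":[0,0,0]}]'
python3 - <<'E'
from h import *
for c in ('top','side','wrist'):
    im=grab_frame(c); x,y=proj(c,get_state()['eef_pos']).astype(int) if c!='wrist' else (320,240)
    w,h=(60,50) if c!='wrist' else (200,150)
    cr=cv2.resize(im[max(y-h,0):y+h,x-w:x+w],(480,400),interpolation=2)
    o=cr if c=='top' else np.hstack([o,cr]) if c=='side' else o
    if c=='wrist': cv2.imwrite('pics/w1.png',im[:,:,::-1])
cv2.imwrite('pics/ts1.png',cv2.resize(o,(800,333))[:,:,::-1])
E
```

```text
t: 3.6
eef_pos: [0.4587, -0.1771, 0.0988]
ee_rot: [-3.141, -0.0, 2.829]
force: [-0.3, -0.6, 0.0]
width: 0.0432
gripper_force: 0.0
```

View pics/ts1.png

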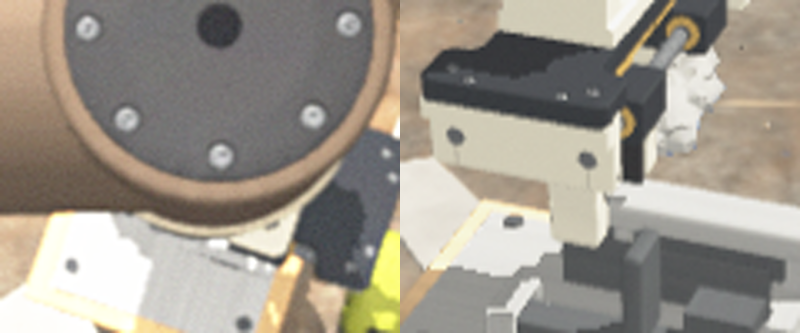

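View pics/w1.png

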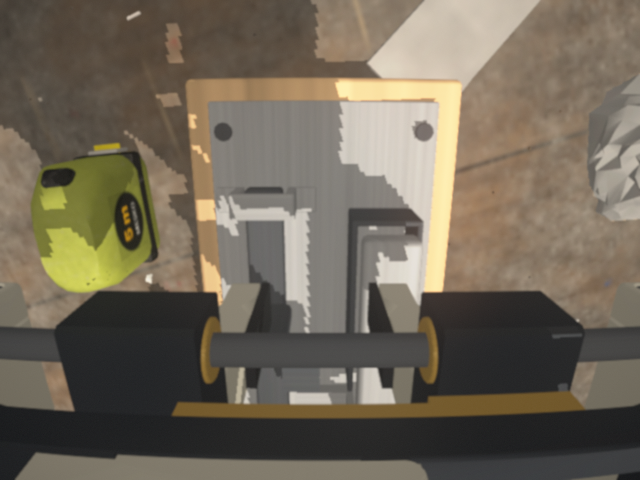

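The side view shows the right fingertip just on the robot side of the thumb piece, and the wrist view shows the left finger over the catch. I'll press down.

```bash
python3 -m handwheel '[{"delta_pos":[0,0,-0.15],"dr":[0,0,0]},{"delta_pos":[0,0,-0.15],"dr":[0,0,0]},{"delta_pos":[0,0,-0.15],"dr":[0,0,0]},{"delta_pos":[0,0,-0.15],"dr":[0,0,0]},{"delta_pos":[0,0,-0.15],"dr":[0,0,0]},{"delta_pos":[0,0,0],"dr":[0,0,0]},{"delta_pos":[0,0,0],"dr":[0,0,0]},{"delta_pos":[0,0,0],"dr":[0,0,0]}]'
```

```text
t: 4.55
eef_pos: [0.4588, -0.1767, 0.0762]
ee_rot: [-3.142, 0.0, 2.829]
force: [-1.8, 1.1, 6.0]
width: 0.0431
gripper_force: 2.8
```

```bash
python3 -m handwheel '[{"delta_pos":[0,0,-0.04],"dr":[0,0,0]},{"delta_pos":[0,0,0],"dr":[0,0,0]},{"delta_pos":[0,0,0],"dr":[0,0,0]}]'
python3 - <<'E'
from h import *
import statistics as st
print(np.mean([ (grab_frame('top') is not None) and get_state()['force'] for _ in range(6)],0))
E
```

```text
t: 4.85
eef_pos: [0.4588, -0.1767, 0.0751]
ee_rot: [-3.142, 0.0, 2.83]
force: [0.1, 0.6, 5.9]
width: 0.0428
gripper_force: 3.0
[-1.30556523  1.32626179  5.96556826]
```

```bash
for i in 1 2; do python3 -m handwheel '[{"delta_pos":[0,0,-0.03],"dr":[0,0,0]},{"delta_pos":[0,0,0],"dr":[0,0,0]}]' | grep -E 'pos|force'; done
```

```text
eef_pos: [0.4588, -0.1767, 0.0742]
force: [-1.1, 1.8, 6.8]
gripper_force: 3.2
eef_pos: [0.4589, -0.1767, 0.074]
force: [-4.2, 2.7, 15.3]
gripper_force: 7.7
```

The catch's stop shows at TCP 0.074, as the geometry predicts. I'll ease up about 2 mm, so it is still ~11.5 mm down, and push.

```bash
python3 -m handwheel '[{"delta_pos":[0,0,0.07],"dr":[0,0,0]},{"delta_pos":[0,0,0],"dr":[0,0,0]},{"delta_pos":[0.16,-0.05,0],"dr":[0,0,0]},{"delta_pos":[0.16,-0.05,0],"dr":[0,0,0]},{"delta_pos":[0.16,-0.05,0],"dr":[0,0,0]},{"delta_pos":[0,0,0],"dr":[0,0,0]}]'
```

```text
t: 6.15
eef_pos: [0.472, -0.1814, 0.0748]
ee_rot: [-3.141, -0.003, 2.829]
force: [-3.3, 0.5, 6.7]
width: 0.043
gripper_force: 3.0
```

```bash
python3 -m handwheel '[{"delta_pos":[0.14,-0.045,0],"dr":[0,0,0]},{"delta_pos":[0.14,-0.045,0],"dr":[0,0,0]},{"delta_pos":[0.14,-0.045,0],"dr":[0,0,0]},{"delta_pos":[0.14,-0.045,0],"dr":[0,0,0]},{"delta_pos":[0.14,-0.045,0],"dr":[0,0,0]}]'
python3 -m handwheel '[{"delta_pos":[0.14,-0.045,0],"dr":[0,0,0]},{"delta_pos":[0.14,-0.045,0],"dr":[0,0,0]},{"delta_pos":[0.14,-0.045,0],"dr":[0,0,0]},{"delta_pos":[0.14,-0.045,0],"dr":[0,0,0]},{"delta_pos":[0.14,-0.045,0],"dr":[0,0,0]},{"delta_pos":[0,0,0],"dr":[0,0,0]}]'
```

```text
t: 6.65
eef_pos: [0.4918, -0.1879, 0.0747]
ee_rot: [-3.141, -0.004, 2.829]
force: [-6.4, 2.4, 7.8]
width: 0.0428
gripper_force: 4.4
t: 7.25
eef_pos: [0.5136, -0.1949, 0.0747]
ee_rot: [-3.141, -0.003, 2.829]
force: [-4.8, 0.5, 6.5]
width: 0.0428
gripper_force: 3.1
```

Now I'll creep until the end stop shows in the force.

```bash
for i in 1 2 3 4; do python3 -m handwheel '[{"delta_pos":[0.06,-0.02,0],"dr":[0,0,0]},{"delta_pos":[0,0,0],"dr":[0,0,0]}]' | grep -E 'pos|^force'; done
```

```text
eef_pos: [0.515, -0.1953, 0.0747]
force: [-5.0, 1.0, 6.7]
eef_pos: [0.5167, -0.1959, 0.0747]
force: [-6.4, 1.3, 6.9]
eef_pos: [0.5184, -0.1965, 0.0747]
force: [-6.2, 1.6, 6.6]
eef_pos: [0.5202, -0.1971, 0.0747]
force: [-5.5, 1.3, 6.6]
```

```bash
for i in 1 2 3; do python3 -m handwheel '[{"delta_pos":[0.06,-0.02,0],"dr":[0,0,0]},{"delta_pos":[0,0,0],"dr":[0,0,0]}]' | grep -E 'pos|^force'; done
```

```text
eef_pos: [0.5208, -0.1973, 0.0745]
force: [-9.1, 5.1, 10.2]
eef_pos: [0.5208, -0.1974, 0.0743]
force: [-14.5, 8.5, 15.8]
eef_pos: [0.5209, -0.1975, 0.0743]
force: [-19.2, 13.5, 21.3]
```

The end stop is reached. I'll back off about 5 mm clear of the thumb piece, lift, and look.

```bash
python3 -m handwheel '[{"delta_pos":[-0.1,0.033,0],"dr":[0,0,0]},{"delta_pos":[-0.12,0.04,0],"dr":[0,0,0]},{"delta_pos":[-0.12,0.04,0],"dr":[0,0,0]},{"delta_pos":[0,0,0.2],"dr":[0,0,0]},{"delta_pos":[0,0,0.4],"dr":[0,0,0]},{"delta_pos":[0,0,1],"dr":[0,0,0]},{"delta_pos":[0,0,1],"dr":[0,0,0]},{"delta_pos":[0,0,1],"dr":[0,0,0]},{"delta_pos":[0,0,1],"dr":[0,0,0]},{"delta_pos":[0,0,0],"dr":[0,0,0]}]'
python3 -m handwheel '[{"delta_pos":[-1,0.2,0],"dr":[0,0,0]},{"delta_pos":[-1,0.2,0],"dr":[0,0,0]},{"delta_pos":[-1,0.2,0],"dr":[0,0,0]},{"delta_pos":[0,0,0],"dr":[0,0,0]},{"delta_pos":[0,0,0],"dr":[0,0,0]}]'
python3 - <<'E'
from h import *
a=np.radians(-17.8); uy=np.array([np.cos(a),np.sin(a)]); ux=np.array([np.sin(a),-np.cos(a)]); O=np.array([.5175,-.1957])
im=grab_frame('side'); cv2.imwrite('pics/s2.png',cv2.resize(im[190:340,200:450],(800,480),interpolation=2)[:,:,::-1])
for c in ('side','wrist'):
  if c=='wrist': grab_frame(c)
  for n,z in {'thumb_piece':.085,'catch_top':.068}.items():
    for r in mark_of(c,n)[:1]: d=atz(c,r['location'],z)[:2]-O; print(c,n,np.round(r['location']),round(r['conf'],2),d@ux,d@uy)
E
```

```text
t: 9.65
eef_pos: [0.5189, -0.1959, 0.2178]
ee_rot: [3.141, 0.006, 2.83]
force: [0.5, 0.8, -0.6]
width: 0.0426
gripper_force: 0.0
t: 10.15
eef_pos: [0.4269, -0.1774, 0.2135]
ee_rot: [3.141, 0.0, 2.83]
force: [0.5, 0.1, 0.2]
width: 0.0429
gripper_force: 0.0
side thumb_piece [334. 242.] 0.67 0.026763802888922814 0.016986017275709635
side catch_top [325. 225.] 0.83 -0.035617813768291 -0.0173510322219868
wrist catch_top [377. 308.] 0.8 -0.03470322794452413 -0.021663838101483923
```

View pics/s2.png

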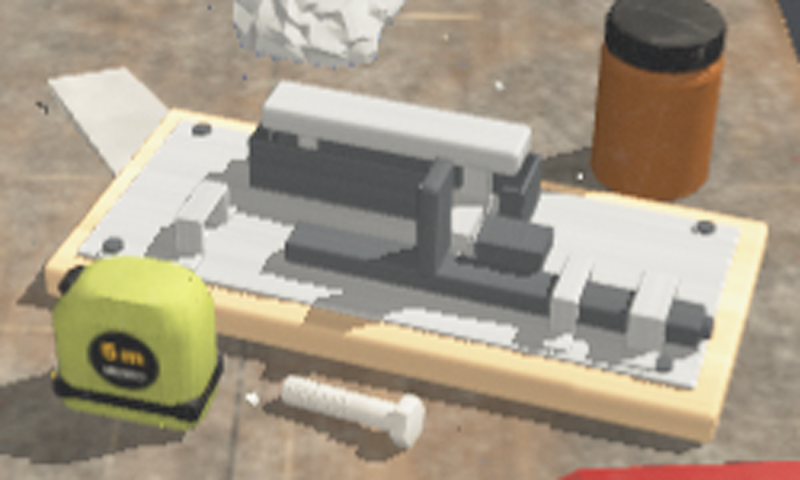

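The side picture shows the bolt through the keeper (crop 690,320), with the thumb piece at unit y ≈ +18 mm against an expected +20. The catch is up again (crop 395,125) and the bystanders haven't moved.

```bash
python3 -c "from station import job_done; print(job_done())"
```

```text
the job is handed in; nothing more can be done
None
```

The bolt is fully home in the keeper with the catch sprung up behind it. The tape measure, screw and jar look undisturbed in the last picture. I handed the job in at about 10 s; the hand-in returned no verdict.

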